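# Dry a sample vial on the purge peg

### The job

Take the open white vial from its sloping wire cradle, put it upside down over the drying peg of the purge station so that its rim stands flat on the round seat, and let go of it. Then push the station's spring-loaded arm forward, away from the robot, until it is fully against its stop, and hold it there with the fingers: the program finishes while still holding the arm, with the vial still seated. Leave the other things on the bench where they are.

Things in the scene. Friction and masses are not known exactly. Their poses are not given: they have to be found in the camera images.
- vial_mid (a point): centre of the loose white plastic vial: a straight round tube 44 mm across, 100 mm long, 3 mm wall, one end open, 70 g. Its z axis runs along the tube from closed bottom to open mouth. At the start it lies in the cradle, its axis 60 degrees above level, mouth low, closed end up; the wires run below it, so both its sides are free for fingers.
- vial_mouth (a point): centre of the vial's open mouth, 50 mm from vial_mid along the same z axis; the opening is 38 mm across
- cradle: fixed sloping wire cradle that holds the vial, on a grey plate 125 x 70 x 6 mm; origin on the bench under it. Its +x axis is the direction, from above, in which the vial rises from mouth to closed end (roughly away from the robot). Its wires lie under the vial, within 17 mm of the middle plane, up to 98 mm high. It stands left or right of the station.
- peg_seat (a point): centre of the top of the round grey seat (68 mm across, 32 mm above the bench) at the foot of the drying peg, where the vial's rim comes to stand. Frame: the station's, z up, x away from the robot; the whole station is turned by up to 0.2 rad. The steel peg on it is 22 mm across, 66 mm tall, with a rounded tip.
- push_bar (a point): centre of the round black cross-bar (16 mm across, 50 mm long along the station's y) at the end of the sprung arm, 150 mm right of the peg. Pushed in the station's +x it follows a 90 mm arc about cage_pivot, from 30 degrees leaning to the robot (rest) to 20 degrees leaning away (stop), 136 to 148 mm above the bench. Takes 2 N at first, 6 N at the stop; springs back if let go.
- cage_pivot (a point): the arm's pivot, 58 mm above the bench on the station's steel hanger plate; the arm turns about the station's y axis through it. The hanger plate, beside the arm on the peg's side, is 98 mm high. A wall rises close behind the station.
- cage_arm (a joint): angle of the spring-loaded arm: 0 at rest (leaning to the robot), 0.87 rad fully against its stop (leaning away)
- tipbox: loose dark blue pipette tip box, 97 x 124 x 72 mm, bystander; origin under its middle
- spec_cup: loose lidded specimen cup, 52 mm across, 62 mm tall, bystander; origin under its middle
- tape: loose roll of tape lying flat, 53 mm across, 12 mm tall, bystander; origin under its middle

How it is judged:
By the outcome, as a careful person would: the job done as asked, in the order asked, and still so for the second after the job is handed in, while the arm keeps its last pose, push and grip.
It also fails if it takes over 69 s, if anything falls off the work surface, if the arm or the gripper's body presses on something with over 40 N, if the wrist force passes 120 N, or if a joint passes its speed limit or range.

### The arm

A 7-joint arm with a two-finger parallel gripper is mounted at the origin on the work surface; the furniture and walls round the work are solid. World frame = base frame: x ahead of the robot, y to its left, z up, the work surface at z = 0. Lengths are in m, angles in rad, forces in N, time in s.
With the tool pointing down it reaches from about 0.425 to 1.025 m from the base axis. Payload 9.4 kg.
Tool frame: the origin (TCP) lies at the very end of the fingers, on their centre line; the grasp point (between the pads) lies ctrl.grip_point_offset behind it (ctrl.grip_point_offset is the distance from the TCP to the grasp point, in m); z points along the fingers, y is the line along which they close (so a half turn about z gives the same grasp; the last joint's range is limited). The gripper opens to 93 mm and grips with 3 to 60 N. Pads are 15 mm wide; open, the fingers measure 128 mm over their backs; the gripper's body (75 mm by 188 mm) begins 65 mm behind the grasp point.
Start: joints at [-1.423, 0.599, -0.003, 1.599, 0.002, 0.943, -0.08], TCP at [0.162, 0.707, 0.219] pointing down, gripper open.
Joint ranges: [-2.57, 2.57], [-0.35, 1.97], [-1.29, 1.29], [0.11, 2.56], [-1.05, 4.19], [0.11, 1.86], [-2.63, 2.63]. Speed limits (rad/s): [2.22, 2.22, 3.01, 3.01, 3.14, 3.14, 3.14].

### API

Orientations are given as a unit quaternion [w, x, y, z].
In Python, from rig import sense, read_camera, close_job, ctrl gives the robot as it stands. The module is installed in compiled form; this text tells all that it offers.
- The arm moves only by the tool play_rows, never from a script. Its argument "rows" is a list that holds one entry, the list of rows, each a list of 7 numbers: the opening, from 0 (shut) to 1 (fully open), then the shift along the tool's x, y, z in mm, then the turn, a rotation vector about the tool's x, y, z in rad. In form: [[[gripper, x, y, z, ax, ay, az], ...]]. A call has 1 to 12 rows; each row is the pose to reach, as a shift and turn from the pose commanded when the call began, along the tool's axes at that moment; what a row does not reach only later rows make up. A row lasts 1/10 s, in which the tool goes at most 50 mm and 8.59 degrees, less where a joint would pass 70% of its speed; a pose out of reach is approached as far as the arm can. A call with a gripper value outside its range is refused whole. The fingers move at their own pace and stop on an object; the grip force is fixed at half the most. Time passes only in rows, so rows that repeat a pose let the fingers close. It gives the time, the measured TCP pose, the force, the opening and the grip force at its end, in the units of the state.
- sense(): the state, without advancing time (a new reading comes with each control period).
- read_camera(name): name is "scene" or "side" or "wrist"; returns a dict with "image" (384x512x3 uint8, red, green, blue), "range_z" (384x512 float32, m along the optical axis (not along the pixel's ray), 0 where there is no reading), "intrinsics" (3x3 intrinsics, pixels), "camera_from_world" (4x4, takes a point from world to camera coordinates); the wrist camera has in their place "hand_eye" (4x4, takes a point from camera to tool coordinates, whose origin is the TCP and whose axes are the flange's). Camera axes: x right, y down, z forward; pixel columns grow to the right and rows downward; lengths in m; the calibration is good to about 2 mm. A picture is of the moment at which its call begins: read the wrist's pose just before it.
- close_job(): hands the job in; it is judged then, once.
The state is a dict: "time_s": time; "joints": joint angles; "joint_velocities": joint speeds; "joint_efforts": joint torques, N m; "tool_pos": TCP position; "ee_rot": TCP orientation; "force": force on the tool from outside, world axes, zero at the start; "torque": the same for the moment, N m; "gripper_width": opening from 0.0 (shut) to 1.0 (fully open); "finger_force": force on a finger pad.
Only numpy, scipy, OpenCV 4.12 (cv2) and the standard library are available. Lean on these libraries where they do the work, as an engineer would, in place of code of your own. Each camera call takes 0.05 s, during which the arm holds its last target. There are 200 camera calls.

## Working session

There is one attempt and no reset: what is moved stays moved. The work goes in short steps, Python scripts to look and compute and a tool call to move; the robot and the scene stay as the last step left them, time stands still between calls to the robot, and variables do not carry over. Pictures are saved under pics/ and viewed, at most 10 in all, crops included, and the job is handed in when it is done.

Besides the shell and the picture viewer there is one more tool, called after "Call:" as name([rows], argument=value, ...), one row to a line, values as JSON. play_rows: Moves the arm, as the interface text tells. Its arguments: {"type":"object","properties":{"rows":{"type":"array","items":{"type":"array","items":{"type":"array","items":{"type":"number"}}}}},"required":["rows"]}

```bash
mkdir -p pics
cat > h.py <<'E'
import numpy as np, cv2
from rig import sense, read_camera, close_job, ctrl
from scipy.spatial.transform import Rotation as R
def pts(c, T=None):
    z=c["range_z"]; K=c["intrinsics"]; v,u=np.indices(z.shape)
    p=np.stack([(u-K[0,2])/K[0,0]*z,(v-K[1,2])/K[1,1]*z,z],-1)
    M=np.linalg.inv(c["camera_from_world"]) if T is None else T
    w=p@M[:3,:3].T+M[:3,3]; w[z==0]=np.nan
    return w
def tool():
    s=sense(); q=s["ee_rot"]; T=np.eye(4); T[:3,:3]=R.from_quat([q[1],q[2],q[3],q[0]]).as_matrix(); T[:3,3]=s["tool_pos"]; return T
E
python3 - <<'E'
from h import *
s=sense(); print(s, ctrl.grip_point_offset); print(tool().round(3))
ims=[]
for n in ("scene","side"):
    c=read_camera(n); np.savez(f"{n}.npz",**c); ims.append(c["image"]); M=np.linalg.inv(c["camera_from_world"]); print(n,M.round(3).tolist(),c["intrinsics"].tolist())
    cv2.imwrite(f"pics/{n}.png",c["image"][...,::-1])
E
```

```text
{'time_s': 0.0, 'joints': array([-1.4227136 ,  0.60013204, -0.00254518,  1.60010419,  0.00183395,
        0.94290198, -0.079805  ]), 'joint_velocities': array([-0.00028628,  0.00127798,  0.00102882, -0.00050094, -0.00052354,
        0.00069356, -0.000918  ]), 'joint_efforts': array([ 1.61989698e-03, -7.65061855e+01,  1.49820909e+00, -2.52347678e+01,
       -5.22835180e-02,  1.69319822e-02,  1.49349607e-04]), 'tool_pos': array([0.16151711, 0.70629032, 0.21776413]), 'ee_rot': array([-2.57739804e-06,  1.12117584e-01,  9.93694647e-01, -7.71972182e-04]), 'force': array([ 0.14073486, -0.85168372, -0.38295679]), 'torque': array([ 0.01154478, -0.04310976,  0.03164924]), 'finger_force': 0.0, 'gripper_width': 1.0077063068183567} 0.0188
[[-0.975  0.223 -0.     0.162]
 [ 0.223  0.975 -0.002  0.706]
 [-0.    -0.002 -1.     0.218]
 [ 0.     0.     0.     1.   ]]
scene [[-0.611, -0.503, 0.611, -0.175], [-0.792, 0.373, -0.484, 0.493], [0.016, -0.779, -0.626, 0.749], [0.0, 0.0, 0.0, 1.0]] [[379.8024721661702, 0.0, 255.70657314181202], [0.0, 379.8024721661702, 188.6272338214895], [0.0, 0.0, 1.0]]
side [[-0.221, -0.417, 0.882, -0.73], [-0.975, 0.074, -0.21, 0.266], [0.022, -0.906, -0.423, 0.69], [0.0, 0.0, 0.0, 1.0]] [[434.38425992589, 0.0, 263.98260658022343], [0.0, 434.38425992589, 193.0453967006582], [0.0, 0.0, 1.0]]
```

View pics/scene.png

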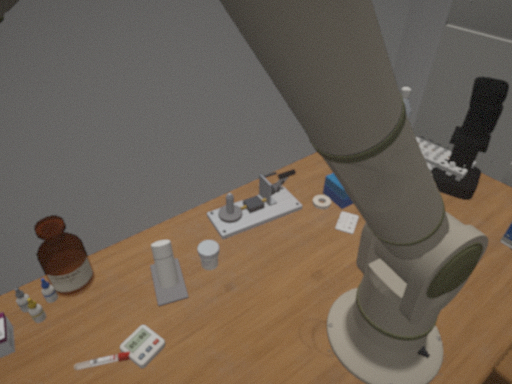

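View pics/side.png

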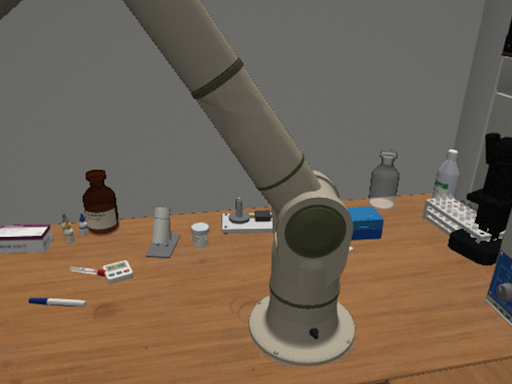

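Scene picture: vial in the cradle around (163,262), cup (208,253), peg (230,207), hanger plate (266,190), black bar about (287,175), tape (321,201), tip box (340,190). The side view shows the same, with the bar hidden behind the robot.

Run:
```python
from h import *
from types import SimpleNamespace
d=dict(np.load("scene.npz")); W=pts(d); im=d["image"]
for n,(u,v) in dict(vtop=(162,244),v1=(165,262),v2=(170,275),plateN=(175,296),cup=(208,246),seatL=(222,213),seatF=(232,217),peg=(230,200),pegtip=(230,195),hang=(265,186),bar1=(280,177),bar=(287,175),bar3=(293,173),st1=(210,212),st2=(222,231),st3=(300,207),st4=(285,190)).items(): print(n,W[v,u].round(3),im[v,u])
# vial: high points white near cradle
X,Y,Z=W[...,0],W[...,1],W[...,2]
u0,u1,v0,v1=145,190,235,300
P=W[v0:v1,u0:u1].reshape(-1,3);C=im[v0:v1,u0:u1].reshape(-1,3)
m=(P[:,2]>0.015)&(P[:,2]<0.2); P=P[m];C=C[m]
Q=P[(C.min(1)>140)]; print(len(P),len(Q),Q.min(0),Q.max(0))
c=Q.mean(0);_,S,V=np.linalg.svd(Q-c);print(c,S,V)
# dark bar
P=W[160:215,255:310].reshape(-1,3);C=im[160:215,255:310].reshape(-1,3)
m=(P[:,2]>0.1); print("high pts");print(np.c_[P[m],C[m]][::6].round(3))
cv2.imwrite("pics/s2.png",cv2.resize(im[150:310,140:310],None,fx=4,fy=4,interpolation=2)[:600,:,::-1])
```

```text
vtop [0.399 0.297 0.128] [187 184 179]
v1 [0.379 0.306 0.094] [134 131 124]
v2 [0.363 0.306 0.065] [134 131 127]
plateN [0.348 0.309 0.006] [126 123 121]
cup [0.39 0.19 0.06] [174 177 179]
seatL [0.496 0.08  0.03 ] [124 121 122]
seatF [0.463 0.069 0.034] [125 125 121]
peg [0.476 0.065 0.085] [95 94 93]
pegtip [0.482 0.06  0.095] [120 120 122]
hang [ 0.473 -0.054  0.079] [86 84 85]
bar1 [ 0.423 -0.063  0.137] [49 43 41]
bar [ 0.418 -0.084  0.137] [46 37 33]
bar3 [ 0.415 -0.103  0.137] [58 47 48]
st1 [0.527 0.1   0.023] [137 136 134]
st2 [0.448 0.113 0.019] [153 152 154]
st3 [ 0.397 -0.127  0.014] [117 114 113]
st4 [ 0.475 -0.136  0.023] [171 166 166]
930 94 [0.3964029  0.27549519 0.10629896] [0.43522446 0.31536451 0.13004448]
[0.41256191 0.29636289 0.11965055] [0.11158423 0.10203962 0.00761214] [[-0.8751817   0.10089868  0.47315583]
 [-0.15730418 -0.98421612 -0.08108035]
 [ 0.4575067  -0.14538943  0.87723973]]
high pts
[[ 4.25e-01 -1.07e-01  1.43e-01  1.08e+02  8.10e+01  5.90e+01]
 [ 4.18e-01 -1.05e-01  1.45e-01  5.90e+01  4.50e+01  4.10e+01]
 [ 4.20e-01 -9.60e-02  1.44e-01  5.80e+01 
[... 518 characters left out ...]
0e+01]
 [ 4.24e-01 -6.60e-02  1.42e-01  4.50e+01  4.40e+01  4.30e+01]
 [ 4.18e-01 -8.40e-02  1.37e-01  4.60e+01  3.70e+01  3.30e+01]
 [ 4.26e-01 -6.20e-02  1.39e-01  5.90e+01  5.10e+01  4.70e+01]
 [ 4.20e-01 -7.90e-02  1.35e-01  5.40e+01  4.80e+01  4.80e+01]
 [ 4.23e-01 -6.30e-02  1.37e-01  4.90e+01  4.30e+01  4.10e+01]
 [ 4.32e-01 -9.40e-02  1.18e-01  8.00e+01  7.50e+01  7.40e+01]
 [ 4.21e-01 -6.80e-02  1.32e-01  6.50e+01  6.20e+01  6.10e+01]
 [ 4.44e-01 -8.00e-02  1.09e-01  9.90e+01  8.90e+01  7.70e+01]
 [ 4.35e-01 -9.30e-02  1.09e-01  1.04e+02  9.50e+01  9.30e+01]
 [ 4.33e-01 -8.10e-02  1.12e-01  8.40e+01  8.10e+01  7.60e+01]
 [ 4.38e-01 -8.20e-02  1.05e-01  8.60e+01  8.00e+01  8.00e+01]]
```

View pics/s2.png

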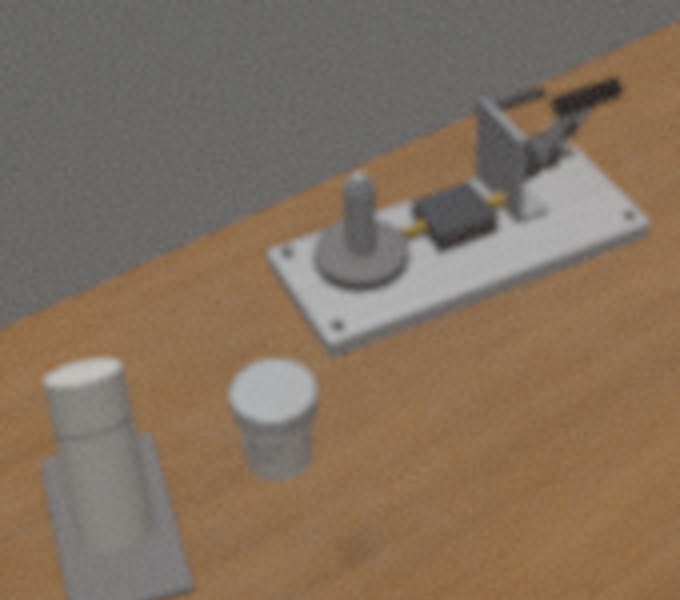

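```bash
cat > fit.py <<'E'
from h import *
from scipy.optimize import least_squares
def fitvial(P,x0):
    # params: yaw, x,y of axis at z=.08 ; axis 60 deg above level, R 22 mm
    def ax(p): return np.array([.5*np.cos(p[0]),.5*np.sin(p[0]),.866])
    def f(p):
        d=P-np.array([p[1],p[2],.08]); a=ax(p); return np.linalg.norm(d-np.outer(d@a,a),axis=1)-.022
    r=least_squares(f,x0,loss="soft_l1",f_scale=.002); return r.x,ax(r.x),np.median(abs(f(r.x)))
E
python3 - <<'E'
from fit import *
for n,b in (("scene",(140,195,235,305)),("side",(145,182,200,258))):
    d=dict(np.load(n+".npz")); W=pts(d); P=W[b[2]:b[3],b[0]:b[1]].reshape(-1,3)
    M=(P[:,2]>.03)&(P[:,2]<.2)&(abs(P[:,1]-.3)<.05)&(P[:,0]<.48); V=P[M]
    a0=np.array([.48,-.12,.866]); t=V@a0
    # side surface: drop the cap (top 6 mm along axis)
    top=np.percentile(t,99); S=V[t<top-.008]
    p,a,e=fitvial(S,[-.2,.38,.3]); o=np.array([p[1],p[2],.08]); top=np.percentile((V-o)@a,97)
    print(n,len(S),"yaw",p[0],"err",e,"cap",o+a*top,"mid",o+a*(top-.05),"mouth",o+a*(top-.1))
    # cradle plate top yaw
    C=P[(abs(P[:,2]-.006)<.003)]; 
    if len(C)>50: print("plate",cv2.minAreaRect((C[:,:2]*1000).astype(np.float32)))
d=dict(np.load("scene.npz")); W=pts(d); P=W[165:235,195:310].reshape(-1,3)
C=P[(abs(P[:,2]-.019)<.006)&(P[:,0]>.38)];print("station",cv2.minAreaRect((C[:,:2]*1000).astype(np.float32)))
g=P[(P[:,2]>.05)&(P[:,2]<.1)&(P[:,1]>.03)]; print("peg",g.mean(0),g[:,2].max(),len(g))
s=P[(abs(P[:,2]-.032)<.003)&(P[:,1]>.02)]; print("seat",cv2.minEnclosingCircle((s[:,:2]*1000).astype(np.float32)))
b=P[(P[:,2]>.125)]; print("bar",b.mean(0),len(b),cv2.minAreaRect((b[:,:2]*1000).astype(np.float32)))
h=P[(P[:,2]>.06)&(P[:,2]<.1)&(P[:,1]<0)]; print("hang",h.mean(0),h.min(0),h.max(0))
E
```

```text
scene 789 yaw -0.2982570054332221 err 0.0006878046180062575 cap [0.41752085 0.29505646 0.11719094] mid [0.3936246  0.30240283 0.07389094] mouth [0.36972835 0.30974919 0.03059094]
plate ((440.6105651855469, 282.05242919921875), (132.90052795410156, 226.54066467285156), 59.71745681762695)
side 537 yaw -0.2873020978557011 err 0.0012131287175781436 cap [0.41460912 0.29530758 0.11400522] mid [0.39063382 0.30239173 0.07070522] mouth [0.36665852 0.30947588 0.02740522]
plate ((466.610107421875, 297.2638244628906), (118.09365844726562, 275.3482971191406), 89.27202606201172)
station ((511.16717529296875, -42.50830078125), (313.3594055175781, 212.94699096679688), 84.15808868408203)
peg [0.56658786 0.06573134 0.07537583] 0.09996603090575373 421
seat ((532.2720947265625, 61.80014419555664), 80.54167175292969)
bar [ 0.47129148 -0.03747975  0.13709759] 140 ((506.6648254394531, -6.263397216796875), (275.77996826171875, 35.263450622558594), 43.38733673095703)
hang [ 0.52052979 -0.05511614  0.07880106] [ 0.4384545  -0.10396952  0.06000506] [ 0.60399715 -0.00133188  0.09994853]
```

```bash
cat > go.py <<'E'
from h import *
def tgt(pos,z,y):
    z=np.array(z,float);z/=np.linalg.norm(z);y=np.array(y,float);y-=z*(y@z);y/=np.linalg.norm(y)
    T=np.eye(4);T[:3,:3]=np.c_[np.cross(y,z),y,z];T[:3,3]=pos;return T
def delta(T,msg=""):
    D=np.linalg.inv(tool())@T; r=R.from_matrix(D[:3,:3]).as_rotvec()
    print(msg,(D[:3,3]*1000).round(1),r.round(3),"rows",round(max(np.linalg.norm(D[:3,3])/.05,np.degrees(np.linalg.norm(r))/8.59),1))
a=np.array([.479,-.143,.866]); cap=np.array([.416,.296,.117]); hy=np.array([.286,.958,0])
E
python3 - <<'E'
from go import *
d=dict(np.load("scene.npz")); W=pts(d); print("bottle",W[225:228,50],W[270,70],W[270,90],W[300,45])
P=W[165:235,195:310].reshape(-1,3); P=P[P[:,0]<.56]
wall=W[150,150:260:20]; print("wall",wall)
C=P[(abs(P[:,2]-.019)<.006)&(P[:,0]>.38)];print("station",cv2.minAreaRect((C[:,:2]*1000).astype(np.float32)))
g=P[(P[:,2]>.05)&(P[:,2]<.1)&(P[:,1]>.03)&(P[:,0]<.51)]; print("peg",g.mean(0),g[:,2].max(),len(g))
s=P[(abs(P[:,2]-.033)<.004)&(P[:,1]>.025)&(P[:,0]<.53)]; print("seat",cv2.minEnclosingCircle((s[:,:2]*1000).astype(np.float32)))
b=P[(P[:,2]>.127)&(P[:,0]<.45)]; print("bar",b.mean(0),len(b),cv2.minAreaRect((b[:,:2]*1000).astype(np.float32)))
delta(tgt([.27,.47,.33],-a,hy),"via"); delta(tgt(cap+.06*a,-a,hy),"pre")
E
```

```text
bottle [[0.52431182 0.47773234 0.19402844]
 [0.5193375  0.47858203 0.19556179]
 [0.5182764  0.47934688 0.19398897]] [0.48519843 0.47901106 0.0897251 ] [0.50350996 0.441283   0.04384098] [ 0.52278417  0.54917692 -0.00186715]
wall [[ 0.6008316   0.21186791  0.23513711]
 [ 0.6015024   0.15986377  0.21480965]
 [ 0.59935307  0.10484433  0.19480004]
 [ 0.59920333  0.04409985  0.17154464]
 [ 0.59882545 -0.02202778  0.14634083]
 [ 0.60108952 -0.09644885  0.11656841]]
station ((464.368896484375, -12.26739501953125), (261.4424133300781, 107.20426177978516), 81.576904296875)
peg [0.480596   0.06366094 0.07648114] 0.09873146730314453 119
seat ((486.10400390625, 60.771907806396484), 35.634220123291016)
bar [ 0.4214627  -0.08359656  0.13941603] 101 ((422.0585632324219, -86.08268737792969), (51.497833251953125, 12.979403495788574), 79.969482421875)
via [-158.4 -206.4 -111.8] [-0.018  0.523  0.063] rows 5.7
pre [-369.4 -345.2   49.4] [-0.018  0.523  0.063] rows 10.2
```

```bash
cat >> go.py <<'E'
a20=np.array([.328,-.098,.940]); TG=cap-.03*a-.0188*a20; up=np.array([0,0,1.])
E
python3 - <<'E'
from go import *
delta(tgt([.27,.47,.30],-a20,hy),"via"); delta(tgt(TG+.11*up,-a20,hy),"pre"); print(TG)
E
```

```text
via [-158.4 -206.3  -81.8] [-0.013  0.349  0.064] rows 5.5
pre [-318.1 -341.8   35. ] [-0.013  0.349  0.064] rows 9.4
[0.3954636 0.3021324 0.073348 ]
```

Call:
play_rows([
  [[1,-40,-50,-20,-0.003,0.09,0.016],[1,-80,-100,-40,-0.006,0.17,0.03],[1,-120,-150,-60,-0.01,0.26,0.045],[1,-158,-206,-80,-0.013,0.349,0.064],[1,-190,-230,-60,-0.013,0.349,0.064],[1,-220,-258,-40,-0.013,0.349,0.064],[1,-250,-286,-20,-0.013,0.349,0.064],[1,-285,-315,0,-0.013,0.349,0.064],[1,-318,-342,30,-0.013,0.349,0.064],[1,-318,-342,30,-0.013,0.349,0.064],[1,-318,-342,30,-0.013,0.349,0.064],[1,-318,-342,30,-0.013,0.349,0.064]],
])

```text
time_s: 1.3
tool_pos: [0.3955, 0.3018, 0.188]
ee_rot: [-0.172, 0.143, 0.974, 0.026]
force: [-0.1, 0.5, 0.3]
gripper_width: 0.999
finger_force: 0.0
```

Run:
```python
from go import *
s=sense(); print(s["joints"].round(3),s["tool_pos"],s["time_s"],s["force"]); T=tool()
c=read_camera("wrist"); W=pts(c,T@c["hand_eye"]); im=c["image"]
cv2.imwrite("pics/w1.png",im[...,::-1])
np.savez("w1.npz",W=W,im=im)
from fit import fitvial
P=W.reshape(-1,3); m=(P[:,2]>.03)&(P[:,2]<.16)&(np.linalg.norm(P[:,:2]-[.39,.30],axis=1)<.055); V=P[m]
rel=(V-cap)@a; S=V[(rel<-.008)&(np.linalg.norm(np.cross(V-cap,a),axis=1)<.03)]; print(len(V),len(S))
if len(S)>100:
    p,ax,e=fitvial(S,[-.29,.395,.30]); o=np.array([p[1],p[2],.08]); t=(V-o)@ax; print(p,e,"cap",o+ax*np.percentile(t,95))
K=V[abs(rel)<.006]; print("cap pts",len(K),K.mean(0) if len(K) else 0)
delta(tgt(TG,-a20,hy),"grasp"); delta(tgt(TG+.11*up,-a20,hy),"pre")
```

```text
[-0.513  0.484 -0.103  1.996 -0.287  0.906  0.875] [0.39554128 0.30176196 0.18804654] 1.3 [-0.13825043  0.54165183  0.26773653]
3883 1981
[-0.29535792  0.3967608   0.30080621] 0.00022872475162425895 cap [0.41753079 0.29448679 0.11760185]
cap pts 1830 [0.41414702 0.29558741 0.11836564]
grasp [-40.1  -0.8 108.1] [ 0.001 -0.001  0.001] rows 2.3
pre [-2.4 -0.6  4.7] [ 0.001 -0.001  0.001] rows 0.1
```

View pics/w1.png

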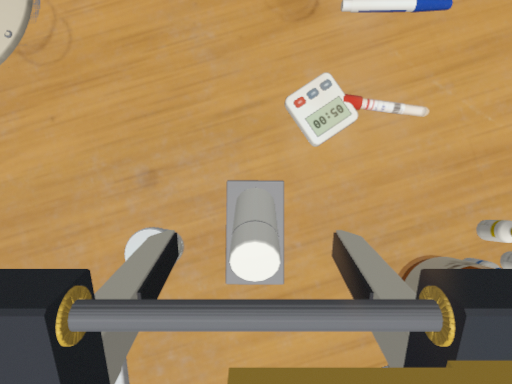

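Vial cap at (255,258), centred between the open fingers; the cup (155,245) sits below the left finger's level and clear. The refit agrees to within 2 mm.

Call:
play_rows([
  [[1,-15,0,35,0,0,0],[1,-28,0,72,0,0,0],[1,-39,-0.5,108,0,0,0],[1,-39,-0.5,108,0,0,0],[0.3,-39,-0.5,108,0,0,0],[0.3,-39,-0.5,108,0,0,0],[0.3,-39,-0.5,108,0,0,0],[0.3,-39,-0.5,108,0,0,0],[0.3,-39,-0.5,108,0,0,0],[0.3,-39,-0.5,108,0,0,0]],
])

```text
time_s: 2.35
tool_pos: [0.3952, 0.3023, 0.0743]
ee_rot: [-0.171, 0.142, 0.975, 0.026]
force: [-0.7, -0.1, -0.3]
gripper_width: 0.531
finger_force: 0.0
```

```bash
cat >> go.py <<'E'
def station():
    pass
# vial pose in the tool frame at grasp (from TG pose)
E
python3 - <<'E'
from go import *
T=tool(); V=np.eye(4); z=-a; V[:3,:3]=np.c_[np.cross(hy,z),hy,z]; V[:3,3]=cap+np.array([.001,-.0008,0])-.05*a
G=np.linalg.inv(T)@V; np.save("G.npy",G); print(T[:3,3],G.round(3)); s=sense(); print(s["force"],s["gripper_width"],s["finger_force"])
# lift along world z 0.15
U=T.copy(); U[2,3]+=.16; delta(U,"lift")
E
```

```text
[0.3952019  0.3023423  0.07425935] [[ 0.984 -0.001  0.174  0.002]
 [ 0.001  1.    -0.002 -0.001]
 [-0.174  0.002  0.985  0.001]
 [ 0.     0.     0.     1.   ]]
[-0.69443842 -0.13334873 -0.34725389] 0.5308661760478376 0.0
lift [  54.7    0.4 -150.4] [-0.  0. -0.] rows 3.2
```

Call:
play_rows([
  [[0.3,0,0,0,0,0,0],[0.3,0,0,0,0,0,0],[0.3,0,0,0,0,0,0],[0.3,0,0,0,0,0,0],[0.3,0,0,0,0,0,0],[0.3,0,0,0,0,0,0]],
])

```text
time_s: 2.95
tool_pos: [0.3949, 0.3021, 0.074]
ee_rot: [-0.172, 0.142, 0.974, 0.026]
force: [0.2, -1.0, 6.5]
gripper_width: 0.477
finger_force: 30.0
```

Call:
play_rows([
  [[0.3,5,0,-14,0,0,0],[0.3,14,0,-38,0,0,0],[0.3,27,0,-75,0,0,0],[0.3,41,0,-113,0,0,0],[0.3,55,0,-150,0,0,0],[0.3,55,0,-150,0,0,0]],
])

```text
time_s: 3.55
tool_pos: [0.3963, 0.3034, 0.2378]
ee_rot: [-0.169, 0.142, 0.975, 0.028]
force: [0.8, 0.4, -0.3]
gripper_width: 0.476
finger_force: 30.0
```

Run:
```python
from go import *
s=sense(); print(s["joints"].round(3),s["tool_pos"],s["force"],s["finger_force"],s["gripper_width"])
T=tool(); out=[]
for n in ("scene","side"):
    c=read_camera(n); np.savez(n+"2.npz",**c); out.append(c["image"])
W=pts(dict(np.load("scene2.npz"))); 
cv2.imwrite("pics/l1.png",cv2.resize(np.hstack([out[0][100:320,100:330],out[1][100:320,100:330]]),None,fx=1.7,fy=1.7)[...,::-1])
# vial axis in scene depth
P=W.reshape(-1,3); G=np.load("G.npy"); E=T@G; c0=E[:3,3]; ax=-E[:3,2]; print("expect",c0,ax)
# final pose: vial up axis vertical, tool tilted ~10 deg, closing along station y (yaw -.15)
```

```text
[-0.522  0.419 -0.091  1.952 -0.279  1.004  0.851] [0.39633137 0.30340206 0.23776782] [ 0.75599092  0.35621362 -0.33948012] 29.998372849076986 0.47610224835041426
expect [0.39418269 0.30341212 0.23719625] [ 0.47404568 -0.14631522  0.86816966]
```

View pics/l1.png

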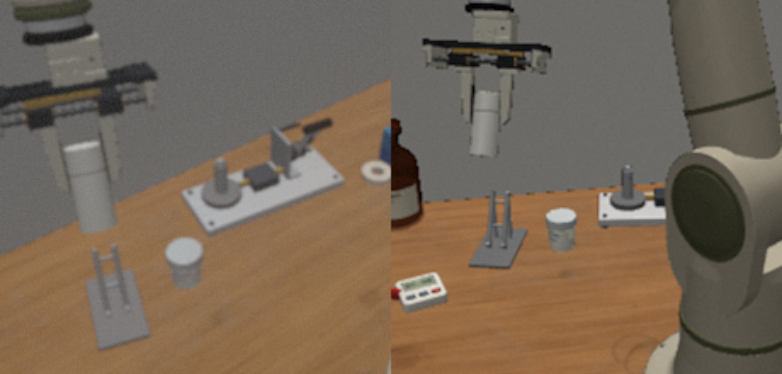

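Both views show the vial held upright-ish between the fingers, lifted clear of the cradle; cup and others undisturbed.

```bash
cat >> go.py <<'E'
G=np.load("G.npy")
def place(x,y,z,psi=-.16): return tgt([x,y,z],[0,0,-1],[-np.sin(psi),np.cos(psi),0])@np.linalg.inv(G)
E
python3 - <<'E'
from go import *
from scipy.optimize import least_squares
for n in ("scene.npz","scene2.npz","side2.npz"):
    P=pts(dict(np.load(n))).reshape(-1,3); g=P[(P[:,2]>.045)&(P[:,2]<.09)&(np.hypot(P[:,0]-.485,P[:,1]-.06)<.025)]
    r=least_squares(lambda p:np.hypot(*(g[:,:2]-p).T)-.011,[.487,.06],loss="soft_l1",f_scale=.002); print(n,len(g),r.x,np.median(abs(r.fun)))
delta(place(.487,.060,.2),"above"); delta(place(.487,.060,.19),"above"); print(place(.487,.06,.2).round(3))
E
```

```text
scene.npz 101 [0.4874219  0.06012725] 0.0006910381116484333
scene2.npz 104 [0.48715954 0.05989873] 0.0006841530934201014
side2.npz 90 [0.48555062 0.05972954] 0.0011146985857331416
above [-160.3 -205.2  -24.2] [ 0.013 -0.522 -0.132] rows 5.2
above [-163.7 -205.2  -14.8] [ 0.013 -0.522 -0.132] rows 5.3
[[-0.973  0.158  0.172  0.489]
 [ 0.156  0.988 -0.026  0.06 ]
 [-0.174  0.002 -0.985  0.202]
 [ 0.     0.     0.     1.   ]]
```

Call:
play_rows([
  [[0.3,-20,-25,-5,0.002,-0.08,-0.02],[0.3,-45,-58,-10,0.004,-0.16,-0.04],[0.3,-70,-90,-15,0.006,-0.24,-0.06],[0.3,-95,-122,-20,0.008,-0.32,-0.08],[0.3,-120,-155,-22,0.01,-0.4,-0.1],[0.3,-143,-183,-24,0.012,-0.47,-0.12],[0.3,-160,-205,-24,0.013,-0.522,-0.132],[0.3,-160,-205,-24,0.013,-0.522,-0.132],[0.3,-160,-205,-24,0.013,-0.522,-0.132],[0.3,-160,-205,-24,0.013,-0.522,-0.132]],
])

```text
time_s: 4.65
tool_pos: [0.4879, 0.0614, 0.2005]
ee_rot: [0.086, 0.078, 0.993, -0.007]
force: [0.1, 0.2, -0.7]
gripper_width: 0.471
finger_force: 30.0
```

Run:
```python
from go import *
s=sense(); print(s["joints"].round(3),s["tool_pos"],s["force"],s["finger_force"],s["gripper_width"])
from scipy.optimize import least_squares
E=tool()@G; print("vial",E[:3,3],-E[:3,2])
out=[]
for n in ("scene","side"):
    c=read_camera(n); W=pts(c); out.append(c["image"]); P=W.reshape(-1,3)
    # vial lower half below the fingertips
    q=P[(P[:,2]>.153)&(P[:,2]<.178)&(np.hypot(P[:,0]-.487,P[:,1]-.06)<.035)]
    def f(p): return np.hypot(q[:,0]-p[0]-p[2]*(q[:,2]-.165),q[:,1]-p[1]-p[3]*(q[:,2]-.165))-.022
    r=least_squares(f,[.487,.06,0,0],loss="soft_l1",f_scale=.002); print(n,len(q),r.x,np.median(abs(r.fun)))
cv2.imwrite("pics/l2.png",cv2.resize(np.hstack([out[0][80:270,150:330],out[1][80:270,150:330]]),None,fx=2.2,fy=2.2)[...,::-1])
delta(place(.487,.060,.2),"above"); delta(place(.487,.060,.09),"low"); delta(place(.487,.060,.083),"seat")
```

```text
[-0.364  0.294  0.091  2.264  0.11   0.43   1.037] [0.48793209 0.06136635 0.2004961 ] [ 0.06809153  0.181907   -0.70314394] 29.998378548771143 0.470823204922483
vial [0.48634249 0.06100308 0.19898453] [0.00279293 0.00105229 0.99991854]
scene 131 [0.48700657 0.06168183 0.02058936 0.01209034] 0.000659420413883921
side 111 [ 0.48480101  0.06233226 -0.00720612  0.02053285] 0.0010423064282612977
above [-0.7 -1.  -0.6] [-0.001 -0.002  0.002] rows 0.0
low [ 18.2  -1.1 107.8] [-0.001 -0.002  0.002] rows 2.2
seat [ 19.4  -1.1 114.7] [-0.001 -0.002  0.002] rows 2.3
```

View pics/l2.png

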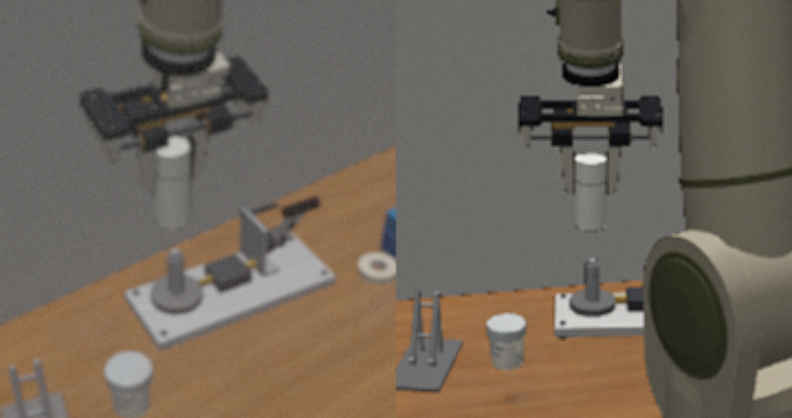

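The vial hangs vertical straight over the peg in both views (left: vial 172,185, peg 176,270).

Call:
play_rows([
  [[0.3,4,-1,25,0,0,0],[0.3,9,-1.5,50,0,0,0],[0.3,13,-1.5,75,0,0,0],[0.3,16,-1.5,95,0,0,0],[0.3,18,-1.5,107,0,0,0],[0.3,19,-1.5,112,0,0,0],[0.3,19,-1.5,112,0,0,0],[0.3,19,-1.5,112,0,0,0]],
])

```text
time_s: 5.55
tool_pos: [0.4885, 0.0596, 0.0871]
ee_rot: [0.086, 0.078, 0.993, -0.007]
force: [-0.3, 0.0, -0.9]
gripper_width: 0.474
finger_force: 30.0
```

Run:
```python
from go import *
E=tool()@G; print("vial",E[:3,3],-E[:3,2]); delta(place(.487,.060,.082),"seat")
```

```text
vial [0.48692701 0.0592644  0.08554888] [0.00195347 0.00111366 0.99992047]
seat [0.7 0.7 3.5] [-0.001 -0.002  0.002] rows 0.1
```

Lower gently until the force shows contact.

Call:
play_rows([
  [[0.3,0.2,0.5,1.5,0,0,0],[0.3,0.5,0.5,3,0,0,0],[0.3,0.5,0.5,3,0,0,0],[0.3,0.5,0.5,3,0,0,0]],
])

```text
time_s: 5.95
tool_pos: [0.4887, 0.0596, 0.0846]
ee_rot: [0.087, 0.079, 0.993, -0.007]
force: [-0.5, 0.3, -0.4]
gripper_width: 0.475
finger_force: 30.0
```

Call:
play_rows([
  [[0.3,0.2,0,1,0,0,0],[0.3,0.3,0,2,0,0,0],[0.3,0.3,0,2,0,0,0]],
])

```text
time_s: 6.25
tool_pos: [0.4888, 0.0596, 0.0836]
ee_rot: [0.087, 0.079, 0.993, -0.006]
force: [-5.1, 1.4, 18.9]
gripper_width: 0.477
finger_force: 30.0
```

Call:
play_rows([
  [[0.3,-0.1,0,-1,0,0,0],[0.3,-0.1,0,-1,0,0,0],[0.8,-0.1,0,-1,0,0,0],[0.8,-0.1,0,-1,0,0,0],[0.8,-0.1,0,-1,0,0,0],[0.8,-0.1,0,-1,0,0,0],[0.8,-0.1,0,-1,0,0,0],[0.8,-0.1,0,-1,0,0,0],[0.8,-0.1,0,-1,0,0,0],[0.8,-0.1,0,-1,0,0,0],[0.8,-0.1,0,-1,0,0,0]],
])

```text
time_s: 7.35
tool_pos: [0.4885, 0.0594, 0.0834]
ee_rot: [0.087, 0.079, 0.993, -0.007]
force: [-0.6, -0.1, -0.5]
gripper_width: 0.801
finger_force: 0.0
```

Run:
```python
from go import *
T=tool(); print(sense()["gripper_width"],sense()["force"]); T[2,3]+=.17; delta(T,"up")
```

```text
0.8009918930520744 [-0.64934416 -0.14710556 -0.47608632]
up [-2.940e+01  1.000e-01 -1.674e+02] [0. 0. 0.] rows 3.4
```

Call:
play_rows([
  [[0.8,-2,0,-10,0,0,0],[0.8,-7,0,-40,0,0,0],[0.8,-14,0,-80,0,0,0],[0.8,-21,0,-120,0,0,0],[0,-29,0,-167,0,0,0],[0,-29,0,-167,0,0,0]],
])

```text
time_s: 7.95
tool_pos: [0.4905, 0.06, 0.2585]
ee_rot: [0.091, 0.079, 0.993, -0.005]
force: [-0.6, 0.4, -0.2]
gripper_width: 0.675
finger_force: 0.0
```

Run:
```python
from go import *
from scipy.optimize import least_squares
out=[]
for n in ("scene","side"):
    c=read_camera(n); W=pts(c); out.append(c["image"]); P=W.reshape(-1,3)
    q=P[(P[:,2]>.045)&(P[:,2]<.125)&(np.hypot(P[:,0]-.487,P[:,1]-.06)<.04)]
    def f(p): return np.hypot(q[:,0]-p[0]-p[2]*(q[:,2]-.08),q[:,1]-p[1]-p[3]*(q[:,2]-.08))-.022
    r=least_squares(f,[.487,.06,0,0],loss="soft_l1",f_scale=.002)
    cp=P[(P[:,2]>.12)&(P[:,2]<.15)&(np.hypot(P[:,0]-.487,P[:,1]-.06)<.018)]
    print(n,len(q),r.x,np.median(abs(r.fun)),"cap z",np.median(cp[:,2]),len(cp))
    b=P[(P[:,2]>.127)&(P[:,0]<.45)&(P[:,0]>.39)&(P[:,1]<-.03)&(P[:,1]>-.13)&(P[:,2]<.16)]
    if len(b)>20: print("bar",b.mean(0),b.min(0),b.max(0),cv2.minAreaRect((b[:,:2]*1000).astype(np.float32)))
cv2.imwrite("pics/l3.png",cv2.resize(np.hstack([out[0][80:270,150:330],out[1][80:270,150:330]]),None,fx=2.2,fy=2.2)[...,::-1])
# push approach: station frame
psi=-.16; sx=np.array([np.cos(psi),np.sin(psi),0]); sy=np.array([-np.sin(psi),np.cos(psi),0]); bar=np.array([.423,-.084,.136])
th=np.radians(10); tz=np.array([-np.sin(th)*sx[0],-np.sin(th)*sx[1],-np.cos(th)])
A=bar-sx*.040; A[2]=.125; print(A)
H=A+np.array([0,0,.12]); delta(tgt(H,tz,sy),"hover"); delta(tgt(A,tz,sy),"low")
```

```text
scene 367 [ 0.4877448   0.0599753  -0.00905777 -0.00641444] 0.0007396258802438473 cap z 0.13222681591605073 92
bar [ 0.42133021 -0.08337345  0.13949997] [ 0.41312015 -0.11176511  0.12882654] [ 0.43181978 -0.06048877  0.14570766] ((422.4493713378906, -86.2281265258789), (52.05290603637695, 13.732638359069824), 82.42597198486328)
side 316 [0.48567831 0.0600893  0.00695409 0.00589586] 0.0012461658096919112 cap z 0.13234509563522395 48
[ 0.38351091 -0.07762727  0.125     ]
hover [  82.2 -151.6   -5.7] [0.001 0.351 0.   ] rows 3.5
low [ 103.3 -151.7  112.5] [0.001 0.351 0.   ] rows 4.3
```

View pics/l3.png

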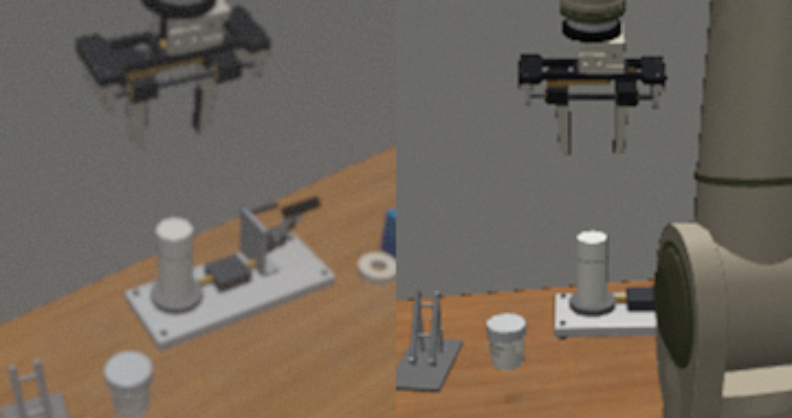

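Vial stands upright on the seat (174,265), cap height 0.132 as it must be. Now to the push position.

Call:
play_rows([
  [[0,15,-25,-1,0,0.06,0],[0,30,-52,-2,0,0.13,0],[0,45,-80,-3,0,0.2,0],[0,60,-108,-4,0,0.26,0],[0,73,-135,-5,0,0.32,0],[0,82,-152,-6,0,0.351,0],[0,82,-152,-6,0,0.351,0],[0,82,-152,-6,0,0.351,0],[0,82,-152,-6,0,0.351,0],[0,82,-152,-6,0,0.351,0]],
])

```text
time_s: 9.05
tool_pos: [0.3836, -0.0769, 0.2444]
ee_rot: [-0.088, 0.078, 0.993, 0.007]
force: [-0.8, -0.1, -0.2]
gripper_width: 0.004
finger_force: 0.0
```

```bash
cat >> go.py <<'E'
psi=-.16; sx=np.array([np.cos(psi),np.sin(psi),0]); sy=np.array([-np.sin(psi),np.cos(psi),0]); bar=np.array([.423,-.086,.136])
th=np.radians(10); tz=np.array([-np.sin(th)*sx[0],-np.sin(th)*sx[1],-np.cos(th)])
def push(d,z): # d: TCP distance past the rest bar centre along sx
    p=bar+sx*d; p[2]=z; return tgt(p,tz,sy)
E
python3 - <<'E'
from go import *
s=sense(); print(s["joints"].round(3),s["gripper_width"],s["force"]); T=tool(); print(T.round(3))
c=read_camera("wrist"); W=pts(c,T@c["hand_eye"]); P=W.reshape(-1,3)
b=P[(P[:,2]>.125)&(P[:,2]<.16)&(np.hypot(P[:,0]-.423,P[:,1]+.086)<.045)]
if len(b): print("bar",len(b),b.mean(0),b.min(0),b.max(0),cv2.minAreaRect((b[:,:2]*1000).astype(np.float32)))
cv2.imwrite("pics/w2.png",c["image"][...,::-1])
delta(push(-.04,.125),"low")
E
```

```text
[ 0.319  0.259 -0.311  2.165  0.066  0.907  1.379] 0.0037543715687673486 [-0.79634294 -0.08452069 -0.16461475]
[[-0.972  0.156 -0.174  0.384]
 [ 0.154  0.988  0.028 -0.077]
 [ 0.176  0.    -0.984  0.244]
 [ 0.     0.     0.     1.   ]]
low [-21.4  -2.6 117.6] [-0.    -0.002  0.003] rows 2.4
```

View pics/w2.png

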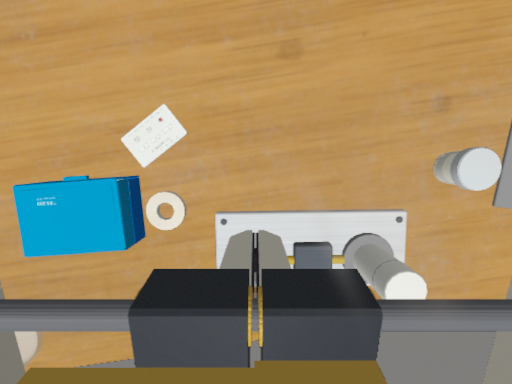

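The vial stands on the seat (395,275); closed fingers (255,255) hide the bar, so they're lined up on it in y. Descend.

Call:
play_rows([
  [[0,-7,-1,40,0,0,0],[0,-14,-2,80,0,0,0],[0,-21,-2.5,115,0,0,0],[0,-21,-2.5,115,0,0,0],[0,-21,-2.5,115,0,0,0]],
])

```text
time_s: 9.6
tool_pos: [0.3833, -0.0798, 0.128]
ee_rot: [-0.089, 0.078, 0.993, 0.007]
force: [0.5, 0.7, -0.5]
gripper_width: 0.006
finger_force: 0.0
```

Run:
```python
from go import *
s=sense(); print(s["joints"].round(3),s["force"]); T=tool(); print(T[:3,3])
W=pts(read_camera("scene")); P=W.reshape(-1,3)
b=P[(P[:,2]>.125)&(P[:,2]<.16)&(P[:,1]<-.04)&(np.hypot(P[:,0]-.423,P[:,1]+.086)<.045)&(P[:,0]>.405)]
print("bar",len(b),b.mean(0),b.min(0),b.max(0)); print((b[:,:2]-T[:2,3])@sy[:2].T if 0 else ((b[:,:2]-T[:2,3])@sy[:2]).min(),((b[:,:2]-T[:2,3])@sy[:2]).max())
delta(push(-.012,.126),"contact");delta(push(.02,.13),"+20"); delta(push(.05,.132),"+50"); delta(push(.065,.13),"+65")
```

```text
[ 0.274  0.449 -0.271  2.288  0.162  0.603  1.289] [ 0.47898022  0.72264583 -0.4898927 ]
[ 0.38329891 -0.07982125  0.12802906]
bar 56 [ 0.42322689 -0.07161618  0.13957612] [ 0.41743965 -0.08879951  0.13069747] [ 0.43224192 -0.05969151  0.14587015]
-0.0016167467626315142 0.026366846851486866
contact [-27.6   0.3  -2.2] [-0.    -0.002  0.002] rows 0.6
+20 [-58.4   0.2 -11.7] [-0.    -0.002  0.002] rows 1.2
+50 [-87.6   0.1 -19. ] [-0.    -0.002  0.002] rows 1.8
+65 [-1.027e+02  1.000e-01 -1.960e+01] [-0.    -0.002  0.002] rows 2.1
```

Call:
play_rows([
  [[0,-14,0,-1,0,0,0],[0,-28,0,-3,0,0,0],[0,-43,0,-8,0,0,0],[0,-58,0,-12,0,0,0],[0,-73,0,-16,0,0,0],[0,-83,0,-18,0,0,0],[0,-83,0,-18,0,0,0]],
])

```text
time_s: 10.35
tool_pos: [0.4682, -0.094, 0.1311]
ee_rot: [-0.088, 0.079, 0.993, 0.007]
force: [-5.0, 0.4, 5.1]
gripper_width: 0.003
finger_force: 2.7
```

Run:
```python
from go import *
s=sense(); print(s["force"],s["force"]@sx, (s["tool_pos"]-bar)@sx, s["tool_pos"])
delta(push(.055,.13),"+55"); delta(push(.062,.129),"+62")
```

```text
[-4.96797288  0.4233296   5.12937476] -4.971962484816378 0.045922615817981 [ 0.46823344 -0.09395219  0.13113609]
+55 [-9.1  0.6 -0.5] [ 0.    -0.003  0.001] rows 0.2
+62 [-16.2   0.6  -0.7] [ 0.    -0.003  0.001] rows 0.3
```

Pushing at about 5 N; go on until the force climbs sharply at the stop.

Call:
play_rows([
  [[0,-4,0,0,0,0,0],[0,-8,0.5,0,0,0,0],[0,-11,0.5,0,0,0,0],[0,-11,0.5,0,0,0,0],[0,-11,0.5,0,0,0,0]],
])

```text
time_s: 10.85
tool_pos: [0.4772, -0.0952, 0.1291]
ee_rot: [-0.089, 0.079, 0.993, 0.007]
force: [-5.7, -0.5, 4.7]
gripper_width: 0.003
finger_force: 3.2
```

Call:
play_rows([
  [[0,-2,0,0,0,0,0],[0,-4,0,0,0,0,0],[0,-4,0,0,0,0,0],[0,-4,0,0,0,0,0]],
])

```text
time_s: 11.25
tool_pos: [0.4798, -0.0956, 0.1284]
ee_rot: [-0.09, 0.079, 0.993, 0.007]
force: [-8.2, 0.2, 6.1]
gripper_width: 0.006
finger_force: 5.1
```

Call:
play_rows([
  [[0,-1.5,0,0,0,0,0],[0,-3,0,0,0,0,0],[0,-3,0,0,0,0,0],[0,-3,0,0,0,0,0]],
])

```text
time_s: 11.65
tool_pos: [0.4803, -0.0957, 0.1281]
ee_rot: [-0.092, 0.079, 0.993, 0.007]
force: [-14.4, 2.6, 15.2]
gripper_width: 0.006
finger_force: 9.6
```

Run:
```python
from go import *
s=sense(); print(s["force"],(s["tool_pos"]-bar)@sx,s["joints"].round(2))
c=read_camera("scene"); W=pts(c); P=W.reshape(-1,3)
b=P[(P[:,2]>.125)&(P[:,2]<.16)&(P[:,1]<-.05)&(P[:,1]>-.14)&(P[:,0]>.46)&(P[:,0]<.53)]
if len(b): q=(b-bar)@np.c_[sx,sy,up]; print(len(b),q.min(0),q.max(0),q.mean(0))
cp=P[(P[:,2]>.12)&(P[:,2]<.15)&(np.hypot(P[:,0]-.487,P[:,1]-.06)<.018)]; print("cap",np.median(cp,0),len(cp))
d=c["image"]; d2=read_camera("side")["image"]
cv2.imwrite("pics/l4.png",cv2.resize(np.hstack([d[100:260,180:340],d2[100:260,180:340]]),None,fx=2.4,fy=2.4)[...,::-1])
```

```text
[-14.37828164   2.62034235  15.18834919] 0.05808268415462978 [ 0.27  0.54 -0.26  2.07  0.16  0.74  1.32]
139 [ 0.04793439 -0.01576084 -0.00972322] [0.08589256 0.02703762 0.02362374] [0.05966901 0.00706223 0.00978105]
cap [0.48754226 0.06069618 0.13229972] 94
```

View pics/l4.png

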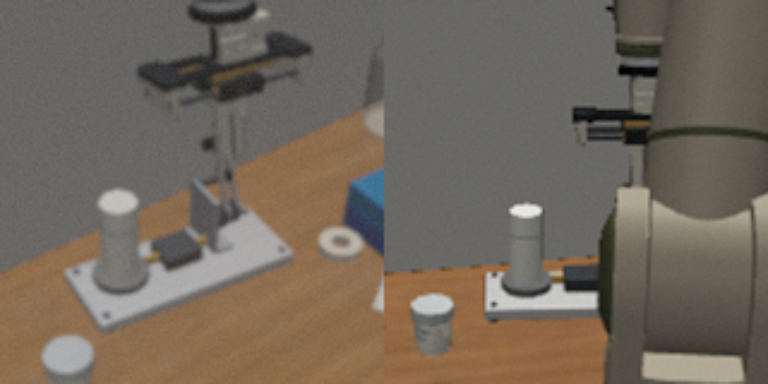

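The fingers hold the bar against its stop: travel is 58 mm as computed, and force jumped from 6 N to 14 N with almost no motion. The vial is still upright at (120,240) with its cap at 0.132 m.

```bash
python3 -c "
from h import *
print(sense()['force'],close_job())"
```

```text
the job is handed in; nothing more can be done
[-15.05093096   2.00527859  15.71384496] None
```

The vial is seated upside down on the peg and released, the spring arm is held against its stop with the fingers at about 15 N, and the job is handed in; no verdict came back.

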